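# Slide a movement carrier home under its drag spring

## Robot

A 6-joint arm with a two-finger parallel gripper is mounted at the origin on the work surface. World frame = base frame: x ahead of the robot, y to its left, z up, the work surface at z = 0. Lengths are in m, angles in degrees, forces in N, time in s.
With the tool pointing down it reaches from about 0.375 to 0.75 m from the base axis. Payload 9 kg.
Tool frame: the origin (TCP) lies where the fingers leave the gripper's body, on its centre line; the fingertips stand 73 mm ahead of it and the grasp point (between the pads) lies 54 mm ahead of it (robot.tip_reach is the distance from the TCP to the fingertips, in m); z points along the fingers, y is the line along which they close (so a half turn about z gives the same grasp; the last joint's range is limited). The gripper opens to 85 mm and grips with 20 to 120 N. Pads are 22 mm wide; open, the fingers measure 114 mm over their backs; the gripper's body (76 mm by 85 mm) begins 54 mm behind the grasp point. The pads swing forward as they close: fully open they stand 13 mm farther back than shut.
Start: joints at [63.558, 5.964, 5.575, 89.605, 0, 77.527], TCP at [0.145, 0.582, 0.304] pointing down, gripper open.
Joint ranges: [-171.21, 171.21], [-48.23, 106.86], [-62.78, 66.21], [-105.2, 120.99], [-86.42, 89.51], [-180, 180]. Speed limits (degrees/s): [127.2, 127.2, 147.25, 180, 180, 180].

## Interface

Orientations are given as [roll, pitch, yaw] about the fixed x, y, z axes, in that order (R = Rz(yaw) Ry(pitch) Rx(roll)).
In Python, from plant import robot gives the robot as it stands. Calls block until the motion is done:
- robot.move_pose(position, orientation): joint-space move of the TCP to a pose.
- robot.line_to(position, vel=0.15, rotation=None, guard=None): straight line of the TCP; rotation=None keeps the orientation; vel is the mean speed in m/s. With guard (N) it stops when the force on the tool has changed by that much, and returns True; else False.
- robot.goto_joints(angles): joint-space move.
- robot.set_gripper(opening): finger opening in m; the grip force is fixed at half the most; returns when the fingers have stopped.
- robot.pause(seconds).
- robot.ik(position, orientation): joint angles nearest the present ones, or None.
- robot.observe(): the state.
- robot.grab_frame(name): name is "scene" or "top" or "wrist"; returns the picture (400x640x3 uint8, blue, green, red); there is no depth.
- robot.get_calibration(name): a dict with "vertical_fov" (degrees; the focal length in pixels is half the picture's height over the tangent of half this angle, whatever the lens; pixels are square), "cx", "cy" (the principal point, pixels), "rvec" (rotation vector, rad) and "tvec" (3), from world to camera coordinates, as OpenCV has them. Camera axes: x right, y down, z forward; pixel columns grow to the right and rows downward; lengths in m; the calibration is good to about 2 mm. A picture is of the moment at which its call begins: read the wrist's pose just before it. get_calibration takes no time and is no camera call; for the wrist camera it gives the pose at the moment of the call.
A pose or a line that the arm cannot do raises robot.IKError and nothing moves.
- robot.job_done(): hands the job in; it is judged then, once.
The state is a dict: "time": time; "q": joint angles; "qvel": joint speeds; "joint_torque": joint torques, N m; "tool_pos": TCP position; "tcp_rot": TCP orientation; "ft_force": force on the tool from outside, world axes, zero at the start; "torque": the same for the moment, N m; "gripper_width": finger opening in m; "gripper_force": force on a finger pad.
Only numpy, scipy, OpenCV 4.12 (cv2) and the standard library are available. Lean on these libraries where they do the work, as an engineer would, in place of code of your own. Each camera call takes 0.05 s, during which the arm holds its last target. There are 200 camera calls.

## Task

The carrier with the gilt (golden) watch movement is next for oiling: press your fingertips down hard on its ribbed thumb pad and, still pressing, slide it along its lane so that its nose passes under the blued leaf spring and it stops fully home against the stop block; then let go. Never lift a carrier, and do not touch either movement or the springs. Leave the silver carrier waiting where it is, and do not disturb the loupe, tweezers or oil jar.

Things in the scene. Friction and masses are not known exactly. Their poses are not given: they have to be found in the camera images.
- track: Two-lane oiling track fixed to the bench: aluminium base 250 x 134 x 12 mm. Origin: centre of its underside; +x points along the lanes to the stop block (sliding direction), +y to the left lane. Carriers slide on the deck, 12 mm above the bench, between dark steel rails 7 mm high over the deck; lane centres at y = +29 and -29 mm. Stop block: face at x = +85 mm, 16 mm high over the deck.
- left_stop (a point): Foot of the stop block's face, in the middle of the left lane, at deck height (12 mm above the bench). A carrier is home when its nose touches this face.
- right_stop (a point): The same point in the right lane.
- left_spring: Blued leaf spring, 18 mm wide, over the left lane. Origin at its clamped root, track x = +87 mm, 28 mm above the bench. It slopes down towards the incoming carrier to a bend 30 mm from the root and 6.5 mm above the deck, then turns up in a toe ending 41 mm from the root. The nose meets it about 32 mm short of the stop, wedges it up, and is then pressed down by about 8 N.
- right_spring: The same spring over the right lane, same offsets. Wedging a carrier in under either spring takes about 6 to 12 N of push along the lane. Fingertips on the pad give this by friction: press about 20 N down. The carrier stays where it is when released.
- gilt_carrier: Cream plastic carrier 122 (x) x 46 (y) x 10 mm, about 110 g, loose in one lane (which one varies), 1 to 1.5 mm side play. Origin: centre of its underside; +x, along the track's +x, points to the bevelled nose 61 mm ahead. Home: origin at track x = +24 mm; it starts 45 to 80 mm short of that. It carries the golden movement and the thumb pad. It slides easily (friction about 0.2).
- gilt_movement: Golden round watch movement, 34 mm across, fixed in a ring 39 mm across on the gilt carrier, 1 mm behind the carrier's origin. Origin at the centre of its underside, on the carrier's top face; it stands 6.5 mm high from there. Not to be touched.
- gilt_pad: Black ribbed rubber thumb pad on the tail of the gilt carrier, 34 (x) x 40 (y) x 2 mm, centred 42 mm behind the carrier's origin and fixed to it. Origin at the centre of its underside; its top face is 2 mm higher, 24 mm above the bench. A 4.5 mm gap parts it from the movement's ring.
- silver_carrier: The same kind of carrier with a silver movement, loose in the other lane. It stays where it is.
- silver_movement: Silver round watch movement fixed on the silver carrier, sizes and place as for the gilt one. Not to be touched.
- loupe: Red and steel eye loupe standing on its wide end, 33 mm across, 36 mm high, loose beside the track. Origin at the centre of its underside.
- tweezers: Black tweezers lying on the bench, about 138 mm long (x), 12 mm wide, 8 mm high, loose beside the track. Origin near the middle of the underside, tips to +x.
- oil_jar: Small closed amber oil jar with a blue cap, 32 mm across, 36 mm high, loose beside the track. Origin at the centre of its underside.

How it is judged:
By the outcome, as a careful person would: the job done as asked, in the order asked, and still so for the second after the job is handed in, with the robot touching nothing.
It also fails if it takes over 42 s, if anything falls off the work surface, if the arm or the gripper's body presses on something with over 40 N, if the wrist force passes 120 N, or if a joint passes its speed limit or range.

## Working session

There is one attempt and no reset: what is moved stays moved. The work goes in short steps, each a Python script; the robot and the scene stay as the last script left them, time stands still between calls to the robot, and variables do not carry over. Pictures are saved under pics/ and viewed, at most 10 in all, crops included, and the job is handed in when it is done.

```bash
mkdir -p pics; python3 - <<'E'
from plant import robot
import cv2
for n in("scene","top"):
    cv2.imwrite(f"pics/{n}0.png",robot.grab_frame(n)); print(n,robot.get_calibration(n))
print(robot.observe())
E
```

```text
scene {'vertical_fov': 46.257360729886265, 'cx': 318.71786632345857, 'cy': 203.4970343845083, 'rvec': array([ 1.37207203,  1.97090275, -1.05273207]), 'tvec': array([ 0.19145389, -0.30431518,  1.34379307])}
top {'vertical_fov': 42.163736624321345, 'cx': 312.2453268634221, 'cy': 202.15073289794782, 'rvec': array([ 2.18401989, -2.13164196,  0.15063244]), 'tvec': array([0.0361646 , 0.61452603, 1.08650532])}
{'time': 0.1, 'q': array([ 6.35575385e+01,  5.99515412e+00,  5.53305688e+00,  8.96030405e+01,
       -9.60851105e-04,  7.75277927e+01]), 'qvel': array([-0.0419159 , -0.02855986,  0.07259726, -0.0167567 , -0.00097589,
       -0.02734754]), 'joint_torque': array([ 4.64300290e-03, -5.58209360e+01,  5.04719031e+01,  1.31533609e-02,
       -3.61744360e-04, -7.99949589e-06]), 'tool_pos': array([0.14474527, 0.58207747, 0.30321527]), 'tcp_rot': array([-1.79936192e+02, -1.31293493e-02,  1.66029739e+02]), 'ft_force': array([-0.06292136,  0.12034418, -0.10352881]), 'torque': array([ 0.01032499, -0.01903768,  0.00820286]), 'gripper_force': 0.0, 'gripper_width': 0.08532709845957773}
```

View pics/top0.png

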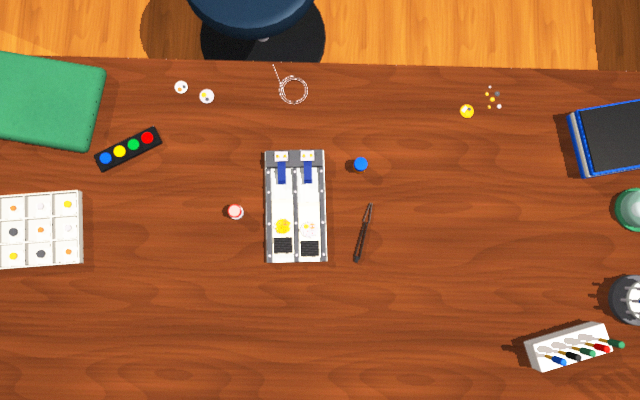

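View pics/scene0.png

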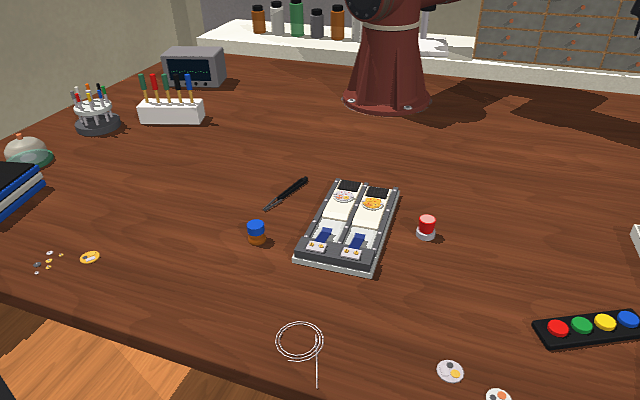

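The top view shows the track at about (295,207) with its stop end up. The gilt carrier is in the left lane (movement at 283,227, pad at 283,245) and the silver one is in the right lane. I'll enlarge a crop to measure them.

```bash
python3 - <<'E'
import cv2
a=cv2.imread("pics/top0.png")[140:275,225:385]
cv2.imwrite("pics/crop.png",cv2.resize(a,None,fx=4.4,fy=4.4,interpolation=cv2.INTER_CUBIC))
E
cat > h.py <<'E'
import numpy as np,cv2
from plant import robot
def ray(n,uv,z,cal=None):
    c=cal or robot.get_calibration(n); f=200/np.tan(np.radians(c["vertical_fov"]/2))
    R=cv2.Rodrigues(np.array(c["rvec"]))[0]; o=-R.T@c["tvec"]
    d=R.T@np.array([(uv[0]-c["cx"])/f,(uv[1]-c["cy"])/f,1]); return o+d*(z-o[2])/d[2]
def proj(n,P,cal=None):
    c=cal or robot.get_calibration(n); f=200/np.tan(np.radians(c["vertical_fov"]/2))
    p=cv2.Rodrigues(np.array(c["rvec"]))[0]@np.array(P)+c["tvec"]; return np.array([c["cx"],c["cy"]])+f*p[:2]/p[2]
E
```

```text
(no output)
```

View pics/crop.png

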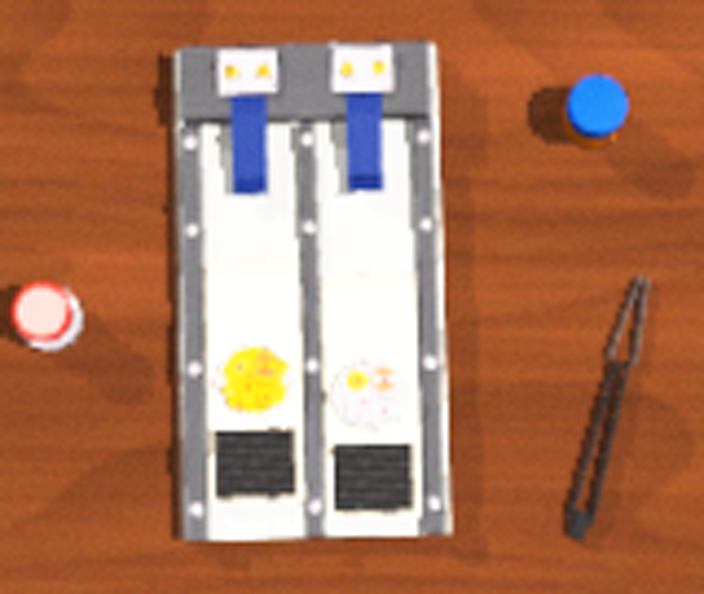

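The crop shows the gilt pad corners at about (216,430)–(296,497), the movement at (252,379), the left stop face near y=120 and the centre rail bolts at (307,139) and (315,506).

```bash
python3 - <<'E'
from h import *
g=lambda u,v,z: ray("top",((u+.5)/4.4-.5+225,(v+.5)/4.4-.5+140),z)
a,b=g(307,139,.019),g(315,506,.019); d=a-b
pc=g(255.5,463.5,.024); mv=g(252,379,.0285); sp=g(315,474,.024)
l1,l2=g(192,143,.019),g(197,509,.019); r1,r2=g(424,136,.019),g(435,503,.019)
for q in (a-b,l1-l2,r1-r2,mv-pc,): print("yaw",np.degrees(np.arctan2(q[1],q[0])),np.linalg.norm(q[:2]))
yaw=np.arctan2(d[1],d[0]); ux=np.array([np.cos(yaw),np.sin(yaw)]);uy=np.array([-ux[1],ux[0]])
s=g(250,121,.028)
print("pad",pc,"mv",mv,"silverpad",sp,"stopface top",s, "remaining nose", (s-pc)[:2]@ux-103, (s-pc)[:2]@ux)
print("lat pad-rail", (pc-a)[:2]@uy)
print(robot.tip_reach)
print("jar",g(597,105,.036),"loupe",g(45,313,.036))
for y in (yaw,): 
    for s_ in (0,180): 
        o=[180,0,(np.degrees(y)+s_)]; print(o,robot.ik([pc[0],pc[1],.13],o))
E
```

```text
yaw 2.836228305168702 0.18508559683856352
yaw 2.7525260811262813 0.1844022732816221
yaw 2.9154840963006055 0.18525636004111526
yaw 3.87832156361774 0.041579392144111695
pad [0.51998309 0.1130892  0.024     ] mv [0.56146727 0.11590154 0.0285    ] silverpad [0.51551144 0.08351823 0.024     ] stopface top [0.69150482 0.12098946 0.028     ] remaining nose -102.8282974598254 0.1717025401746119
lat pad-rail 0.028870683983262414
0.0726
jar [ 0.70251568 -0.0527424   0.036     ] loupe [0.59097028 0.21858272 0.036     ]
[180, 0, np.float64(2.836228305168702)] [ -1.82592412  -3.37996683 -22.08205248  71.29791435   0.
 175.33784757]
[180, 0, np.float64(182.8362283051687)] [ -1.82592412  -3.37996683 -22.08205248  71.29791435   0.
  -4.66215243]
```

```bash
python3 - <<'E'
from h import *
robot.set_gripper(0)
o=[180,0,182.84]
robot.move_pose([.518,.113,.20],o)
robot.line_to([.518,.113,.135])
s=robot.observe(); cal=robot.get_calibration("wrist")
im=robot.grab_frame("wrist"); cv2.imwrite("pics/w1.png",im)
import pickle; pickle.dump(cal,open("w1.pkl","wb"))
print(s["time"],s["tool_pos"],s["tcp_rot"],s["ft_force"],s["gripper_width"])
y=np.radians(2.84);ux=np.array([np.cos(y),np.sin(y)]);uy=np.array([-ux[1],ux[0]])
for dx in(-17,17):
  for dy in(-20,20):
    p=np.array([.520,.1131])+ux*dx/1e3+uy*dy/1e3; print(dx,dy,proj("wrist",[*p,.024],cal))
print("tip",proj("wrist",s["tool_pos"]+[0,0,-.0726],cal))
E
```

```text
3.625 [0.5181718  0.11323102 0.1355904 ] [ 1.79999434e+02  2.19417137e-02 -1.77137493e+02] [-0.21292794  0.46910831 -0.18744087] -0.00012183679037381685
-17 -20 [287.05295325 200.84610771]
-17 20 [345.80101412 200.85492315]
17 -20 [288.43652962 246.20832119]
17 20 [344.34935762 246.20975532]
tip [316.93289959 247.33614462]
```

View pics/w1.png

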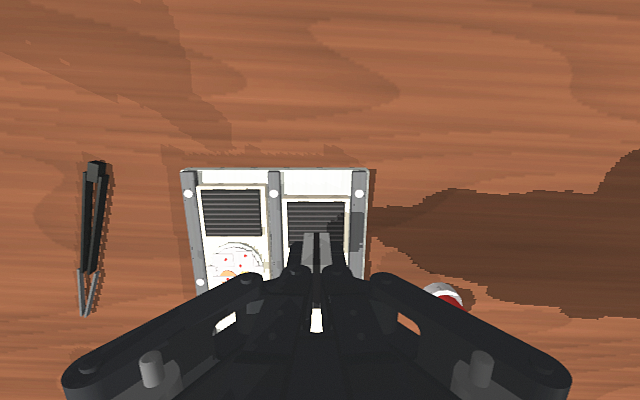

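The wrist view shows the gilt pad's rear edge at row 201, columns 287–346, which matches the prediction. The fingertips are at (318,240), above the pad. Next I'll descend and press.

```bash
python3 - <<'E'
from h import *
x,y=.518,.113
robot.line_to([x,y,.108],vel=.08)
f0=robot.observe()["ft_force"]
print(robot.line_to([x,y,.090],vel=.015,guard=3))
s=robot.observe(); print(s["time"],s["tool_pos"],s["ft_force"]-f0)
z=s["tool_pos"][2]
for i in range(10):
    z-=.0007; robot.line_to([x,y,z],vel=.02); robot.pause(.1)
    s=robot.observe(); F=s["ft_force"]-f0; print(z,s["tool_pos"],F)
    if F[2]>20: break
np.save("f0.npy",f0); print(s["time"],z)
cv2.imwrite("pics/w2.png",robot.grab_frame("wrist"))
E
```

```text
True
4.9417 [0.51816482 0.11299638 0.09666444] [-1.16850594 -0.15783944  4.38046391]
0.09596443766110492 [0.51854636 0.11297551 0.09665559] [-1.03120799  1.1795205   5.87936339]
0.09526443766110491 [0.51890791 0.11298478 0.09662231] [-2.58131659  0.2188086  10.67293206]
0.09456443766110491 [0.51930781 0.11298819 0.09661719] [-1.80336042  0.56723298 14.58085843]
0.0938644376611049 [0.51971549 0.11298807 0.09659272] [-4.32815979  0.9663589  18.54482691]
0.0931644376611049 [0.52012627 0.11298288 0.09655575] [-3.80196552  0.9733073  23.60585923]
6.6917 0.0931644376611049
```

```bash
cat > slide.py <<'E'
from h import *
f0=np.load("f0.npy")
yw=np.radians(2.84); ux=np.array([np.cos(yw),np.sin(yw)])
P0=np.array([.518,.113])
def run(t,z,t_end,step,fmax,lo=25,hi=29):
    while t<t_end-1e-6:
        t=min(t+step,t_end); p=P0+ux*t
        robot.line_to([*p,z],vel=.03)
        s=robot.observe(); F=s["ft_force"]-f0; fx=F[:2]@ux
        print(round(t*1e3,1),round(z*1e3,2),"act",round((s["tool_pos"][:2]-P0)@ux*1e3,1),round(s["tool_pos"][2]*1e3,2),"Fx,Fz",round(fx,1),round(F[2],1),round(s["time"],1))
        if -fx>fmax: break
        if F[2]<lo: z-=min(.001,(lo+2-F[2])/6000)
        elif F[2]>hi: z+=(F[2]-hi+2)/6000
    return t,z
E
python3 - <<'E'
from slide import *
t,z=run(0,.0927,.036,.006,12)
t,z=run(t,z,.060,.004,20)
print(t,z); np.save("tz.npy",[t,z]); cv2.imwrite("pics/top2.png",robot.grab_frame("top"))
a=cv2.imread("pics/top2.png")[140:275,225:385]
w=robot.grab_frame("wrist")
a=cv2.resize(a,(640,400)); cv2.imwrite("pics/c2.png",np.vstack([cv2.resize(a,(480,300)),cv2.resize(w,(480,300))]))
E
```

```text
6.0 92.7 act 8.9 96.57 Fx,Fz -1.8 24.1 7.1
12.0 92.22 act 15.2 96.55 Fx,Fz -2.1 25.9 7.4
18.0 92.22 act 21.2 96.57 Fx,Fz -2.1 25.1 7.8
24.0 92.22 act 27.2 96.56 Fx,Fz -1.1 25.8 8.1
30.0 92.22 act 33.1 96.54 Fx,Fz -2.2 26.2 8.5
36.0 92.22 act 39.1 96.56 Fx,Fz -2.0 25.5 8.8
40.0 92.22 act 43.1 96.59 Fx,Fz -2.1 25.3 9.1
44.0 92.22 act 46.4 96.56 Fx,Fz -6.3 29.0 9.4
48.0 92.22 act 49.6 96.51 Fx,Fz -12.7 32.5 9.7
52.0 93.15 act 53.5 96.56 Fx,Fz -8.0 24.4 10.0
56.0 92.71 act 58.0 96.54 Fx,Fz -5.5 26.2 10.3
60.0 92.71 act 62.1 96.59 Fx,Fz -7.0 25.0 10.5
0.06 0.0923718177337338
```

View pics/c2.png

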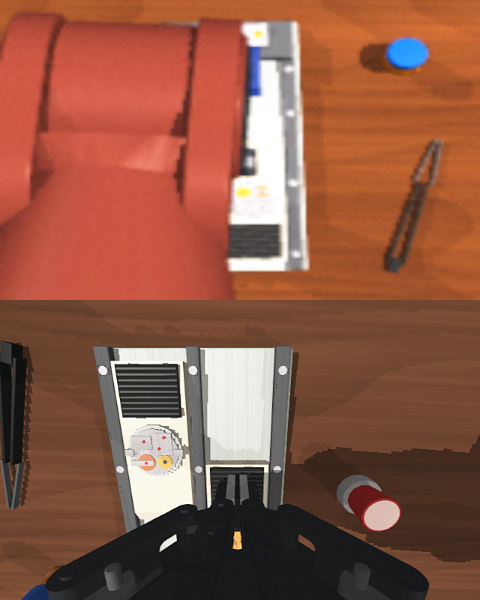

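The top view is mostly blocked by the arm. In the wrist half, the fingertips are still on the gilt pad at about (237,480) and the silver carrier hasn't moved. Spring contact came at about 43 mm of travel, so home should be near 71–75 mm.

```bash
python3 - <<'E'
from slide import *
t,z=np.load("tz.npy")
t,z=run(t,z,.080,.0015,13)
np.save("tz.npy",[t,z])
E
```

```text
61.5 92.37 act 63.6 96.51 Fx,Fz -8.1 27.5 10.9
63.0 92.37 act 65.0 96.55 Fx,Fz -7.2 28.0 11.1
64.5 92.37 act 66.5 96.56 Fx,Fz -7.3 27.8 11.4
66.0 92.37 act 68.0 96.55 Fx,Fz -6.9 28.1 11.6
67.5 92.37 act 69.5 96.53 Fx,Fz -7.3 27.4 11.9
69.0 92.37 act 69.9 96.54 Fx,Fz -13.8 34.3 12.1
```

```bash
python3 - <<'E'
from slide import *
t,z=np.load("tz.npy")
t,z=run(t,z,t+.001,.001,99,lo=0,hi=99)
for i in range(9):   # unload while keeping slight forward push
    z+=.0006; t+=.0006*.6
    robot.line_to([*(P0+ux*t),z],vel=.02)
    s=robot.observe();F=s["ft_force"]-f0
    print(round((s["tool_pos"][:2]-P0)@ux*1e3,2),round(s["tool_pos"][2]*1e3,2),round(F[:2]@ux,1),round(F[2],1))
    if F[2]<1: break
robot.line_to([*(P0+ux*t),.13],vel=.08)
p=P0+ux*t; cal=robot.get_calibration("wrist")
cv2.imwrite("pics/w3.png",robot.grab_frame("wrist"))
robot.line_to([*p,.25],vel=.2)
robot.move_pose([.145,.582,.304],[180,0,166])
im=robot.grab_frame("top"); cv2.imwrite("pics/c3.png",cv2.resize(im[140:275,225:385],None,fx=4.4,fy=4.4,interpolation=cv2.INTER_CUBIC))
print(robot.observe()["time"])
E
```

```text
70.0 92.37 act 70.1 96.52 Fx,Fz -19.4 37.4 12.4
70.11 96.54 -19.0 33.2
70.15 96.56 -18.6 30.8
70.18 96.55 -17.6 27.4
70.9 96.62 -13.3 20.3
71.45 96.66 -9.1 14.3
72.01 96.65 -4.4 8.1
72.6 96.71 -3.0 4.3
72.81 96.84 -0.2 -1.0
18.1083
```

View pics/c3.png

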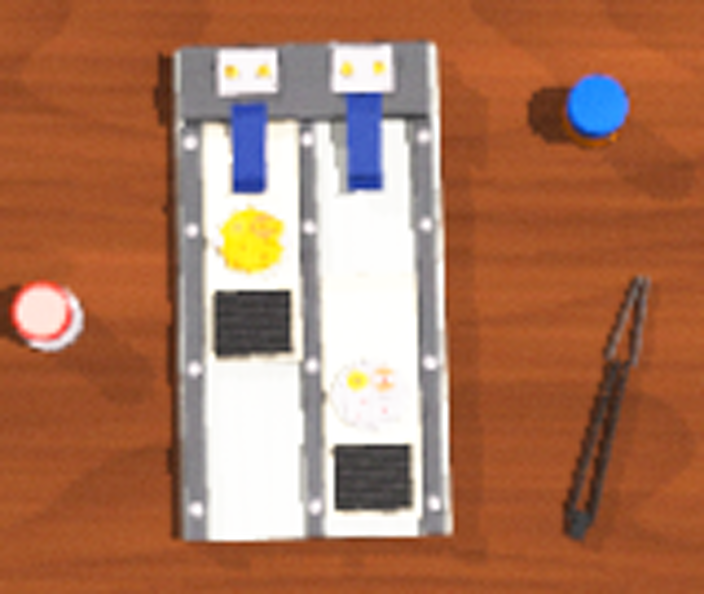

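The top view shows the gilt carrier home: its movement is at (250,240), its pad at (253,323) and its nose is under the spring against the stop face. The silver carrier, loupe, tweezers and jar haven't moved.

```bash
python3 -c "
from plant import robot
print(robot.job_done())"
```

```text
the job is handed in; nothing more can be done
None
```

The gilt carrier was pressed and slid about 70 mm under its spring until the push force rose sharply at the stop, then released; the final top view shows it home and nothing else moved, and the job was handed in at about 18 s.

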